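Dim the inspection lamp and seat its filter cell

TASK

Get the inspection lamp ready for an exposure of the specimen tiles. First slide the grip on the dimmer box along its track until its white line is level with the index pointer; then turn the knurled collar on top of the lamp, without knocking anything else about, until its hidden keyways drop over the pins, and push it down fully home against its spring. The program finishes while the gripper still holds the collar pushed fully home: do not let go, it springs back up.

Things in the scene. Friction and masses are not known exactly. Their poses are not given: they have to be found in the camera images.
- lamp: The inspection lamp, fixed to the table: a white square housing with an aluminium top, 150 x 150 mm and 50 mm high, with a dark round flange (diameter 68 mm, 6 mm high) in the middle of its top. Origin at the centre of its underside, z up. It may stand left or right of the robot's middle line, turned by up to 0.4 rad.
- port (a point): Centre of the top of the lamp's flange, 56 mm above the table, on the spigot's axis. The collar's rim stands 17 mm above it at the start (inner lands resting on the spigot's four pins), drops freely to 11 mm when the keyways meet the pins, and is fully home, on a hard stop, at 5 mm: the last 6 mm are pushed against the spring ring.
- collar: The knurled filter cell: a loose dark steel cup upside down over the lamp's upright spigot, 57 mm across, 46 mm high, 0.1 to 0.16 kg, amber glass in its top. Origin: centre of its lower rim, 73 mm above the table at the start; z up. Grip it across any diameter from above; 1.3 mm side play.
- spring_ring (a joint): The steel spring ring (outer diameter 56 mm) under the collar's rim, around the foot of the spigot. Value in m: 0 = up, 0.006 = pressed fully down on its stop. The spring pushes up with 4 N at 0 and 10 N at 0.006.
- dimmer_box: The dimmer box, fixed to the table on the other side from the lamp: grey with an aluminium top, 110 mm (its x) by 190 mm (its y) and 45 mm high. Origin at the centre of its underside, z up. The slider's track runs along its y axis, 15 mm to the -x side of its middle. Turned by up to 0.4 rad.
- dimmer (a joint): Travel of the dimmer's grip in m, 0 to 0.10, growing along the dimmer box's +y axis; at 0 the grip is 50 mm to the -y side of the box's middle. It moves with about 1.5 N and stays where it is left.
- dimmer_top (a point): Centre of the top of the dimmer's black grip, a block of 26 mm (along the box's x) by 16 mm (along the track) standing up 38 mm, its top 83.5 mm above the table; a white line across its top marks its middle.
- index: The index pointer, a fixed black plate, 20 mm wide, 32 mm long, 3 mm high, lying on the dimmer box beside the track with its point towards the track and a white line along its middle. Origin on that line, at its underside, 50 mm to the +x side of the track; its x and y axes are parallel to the dimmer box's. The grip is set when its middle has the same y, in this frame, as this origin.
- brick: Bystander: a loose pressed-fibre brick, 100 x 200 x 60 mm, brown. Origin at the centre of its underside.
- tile: Bystander: a loose black specimen tile, 55 x 55 x 14 mm. Origin at the centre of its underside.
- bottle: Bystander: a loose white bottle, 60 mm across, 170 mm high. Origin at the centre of its underside.
- wrench: Bystander: a loose steel wrench 180 mm long, lying on the table. Origin at its middle, underside.
- collar_top (a point): Centre of the collar's top edge, 119 mm above the table at the start. The hidden keyways (four alike, a quarter turn apart, as are the pins) are found by turning: either way, 0.45 to 1.12 rad from the start, they meet the pins, at an angle that is not given, and clear them over about 0.17 rad in all.

How it is judged:
On the way, in this order (a step that is already met when the one before it is completed fails the run):
1. the dimmer's grip is level with the index pointer (y of dimmer_top in the frame of index between -0.005 and 0.005 m), for 0.2 s.
2. the collar has dropped over the pins (z of collar in the frame of lamp below 0.069 m and horizontal distance between collar and lamp below 0.004 m), for 0.1 s.
At the end, for the whole second after the job is handed in: Dimmer grip within 5 mm of the index pointer; collar upright (0.08 rad), centred (4 mm), rim within 1.5 mm of fully home, spring ring pressed at least 4.5 of its 6 mm; fingers still on the collar (over 2 N), holding it at rest (all of step 1 and z of collar in the frame of lamp below 0.0625 m and horizontal distance between collar and lamp below 0.004 m and angle between collar's own z axis and vertical below 0.08 rad and value of joint spring_ring above 0.0045 m and contact force between the fingers and collar above 2 N and linear speed of collar below 0.01 m/s); the arm keeps its last pose, push and grip.
It fails at once if a bystander is moved by more than 25 mm (distance of any of brick, tile, bottle, wrench from where it was at the start of the episode above 0.025 m).
It also fails if it takes over 61 s, if anything falls off the work surface, if the arm or the gripper's body presses on something with over 40 N, if the wrist force passes 120 N, or if a joint passes its speed limit or range.

ROBOT

A 6-joint arm with a two-finger parallel gripper is mounted at the origin on the work surface. World frame = base frame: x ahead of the robot, y to its left, z up, the work surface at z = 0. Lengths are in m, angles in rad, forces in N, time in s.
With the tool pointing down it reaches from about 0.25 to 0.725 m from the base axis. Payload 4 kg.
Tool frame: the origin (TCP) lies on the centre line of the jaws, within the pads' length; the fingertips stand 17 mm ahead of it and the grasp point (between the pads) lies 2 mm behind it; z points along the fingers, y is the line along which they close (so a half turn about z gives the same grasp; the last joint's range is limited). The gripper opens to 85 mm and grips with 20 to 120 N. Pads are 22 mm wide; open, the fingers measure 114 mm over their backs; the gripper's body (76 mm by 85 mm) begins 54 mm behind the grasp point. The pads swing forward as they close: fully open they stand 13 mm farther back than shut.
Start: joints at [-1.267, 0.241, 0.005, 1.335, 0, 1.571], TCP at [0.15, -0.477, 0.248] pointing down, gripper open.
Joint ranges: [-2.72, 2.72], [-1.05, 1.87], [-1.09, 1.28], [-1.99, 2.15], [-1.42, 1.44], [-3.14, 3.14]. Speed limits (rad/s): [2.79, 2.79, 3.14, 3.14, 3.14, 3.14].

INTERFACE

Orientations are given as a unit quaternion [x, y, z, w].
In Python, from workcell import bot, camera, get_calibration gives the robot as it stands.
- The arm moves only by the tool apply_moves, never from a script. Its argument "steps" is a list of rows, each a list of 3 entries, a list of its own where there are three numbers: the shift along the tool's x, y, z as a fraction of full scale, then the turn, a rotation vector about the tool's x, y, z as a fraction of full scale, then the opening, from 0 (shut) to 1 (fully open). A call has exactly 8 rows; each row shifts and turns the commanded pose from where the row before left it, along the tool's axes as they then stand; what a row does not reach is not made up. Full scale, the value 1, is 20 cm for a shift and pi rad for a turn. A row lasts 1/12 s, in which the tool goes at most 41.7 mm and 7.16 degrees, less where a joint would pass 70% of its speed; a pose out of reach is approached as far as the arm can. A call with a number of a shift or a turn outside -1 to 1 is refused whole. A call with a gripper value outside its range is refused whole. The fingers move at their own pace and stop on an object; the grip force is fixed at half the most. Time passes only in rows, so rows that do not move let the fingers close, or fill a call up. It gives the time, the measured TCP pose, the force, the opening and the grip force at its end, in the units of the state.
- bot.get_obs(): the state, without advancing time (a new reading comes with each control period).
- camera(name): name is "scene" or "side" or "wrist"; returns (picture, depth): 480x640x3 uint8, red, green, blue; 480x640 float32, m along the optical axis (not along the pixel's ray), 0 where there is no reading.
- get_calibration(name): a dict with "fov_y" (degrees; the focal length in pixels is half the picture's height over the tangent of half this angle, whatever the lens; pixels are square), "cx", "cy" (the principal point, pixels), "rvec" (rotation vector, rad) and "tvec" (3), from world to camera coordinates, as OpenCV has them. Camera axes: x right, y down, z forward; pixel columns grow to the right and rows downward; lengths in m; the calibration is good to about 2 mm. A picture is of the moment at which its call begins: read the wrist's pose just before it. get_calibration takes no time and is no camera call; for the wrist camera it gives the pose at the moment of the call.
- bot.job_done(): hands the job in; it is judged then, once.
The state is a dict: "clock": time; "joint_pos": joint angles; "joint_vel": joint speeds; "tau": joint torques, N m; "eef_pos": TCP position; "tool_rot": TCP orientation; "ft_force": force on the tool from outside, world axes, zero at the start; "ft_torque": the same for the moment, N m; "grip_width": finger opening in m; "grasp_force": force on a finger pad.
Only numpy, scipy, OpenCV 4.12 (cv2) and the standard library are available. Lean on these libraries where they do the work, as an engineer would, in place of code of your own. Each camera call takes 0.05 s, during which the arm holds its last target. There are 200 camera calls.

## Working session

There is one attempt and no reset: what is moved stays moved. The work goes in short steps, Python scripts to look and compute and a tool call to move; the robot and the scene stay as the last step left them, time stands still between calls to the robot, and variables do not carry over. Pictures are saved under pics/ and viewed, at most 10 in all, crops included, and the job is handed in when it is done.

Besides the shell and the picture viewer there is one more tool, called after "Request:" as a command line: name --argument value ..., lists and objects as JSON in quotes. apply_moves: Moves the arm, as the interface text tells. Its arguments: {"type":"object","properties":{"steps":{"type":"array"}},"required":["steps"]}

```bash
mkdir -p pics; cat > h.py <<'E'
import numpy as np, cv2
from workcell import bot, camera, get_calibration
from scipy.spatial.transform import Rotation as R
def cap(n):
    c=get_calibration(n); p,d=camera(n); return c,p,d
def cloud(c,d):
    f=240/np.tan(np.radians(c['fov_y'])/2); v,u=np.mgrid[:480,:640]
    P=np.stack([(u-c['cx'])/f*d,(v-c['cy'])/f*d,d],-1)
    M=R.from_rotvec(np.ravel(c['rvec'])).as_matrix()
    return (P-np.ravel(c['tvec']))@M
E
python3 - <<'E'
from h import *
for n in ['scene','side']:
    c,p,d=cap(n); np.savez(n+'.npz',p=p,d=d,W=cloud(c,d)); cv2.imwrite(f'pics/{n}.png',p[...,::-1]); print({k:np.round(v,3) for k,v in c.items()})
o=bot.get_obs();print(o)
E
```

```text
{'fov_y': np.float64(44.848), 'cx': np.float64(314.973), 'cy': np.float64(247.413), 'rvec': array([ 1.754,  2.063, -0.61 ]), 'tvec': array([ 0.009, -0.462,  1.494])}
{'fov_y': np.float64(51.431), 'cx': np.float64(323.246), 'cy': np.float64(244.429), 'rvec': array([ 0.2  , -2.662,  1.514]), 'tvec': array([0.617, 0.096, 0.88 ])}
{'clock': 0.1, 'joint_pos': array([-1.26700761e+00,  2.41362530e-01,  3.86211730e-03,  1.33520275e+00,
        5.30582671e-06,  1.57081664e+00]), 'joint_vel': array([ 0.0014501 , -0.00074221,  0.00170842, -0.00084266,  0.00051624,
       -0.00146392]), 'tau': array([-5.10485079e-04, -3.73138726e+01,  2.53010345e+01,  1.08510713e-02,
        1.00986406e-05,  2.87795835e-06]), 'eef_pos': array([ 0.14941076, -0.47659581,  0.24749073]), 'tool_rot': array([ 9.88487302e-01,  1.51300841e-01, -1.41649716e-04, -9.42840011e-04]), 'ft_force': array([-0.28838597, -0.20851785,  0.15621545]), 'ft_torque': array([-0.00901238, -0.01486064,  0.03939975]), 'grasp_force': 0.0, 'grip_width': 0.08527264532914189}
```

View pics/scene.png

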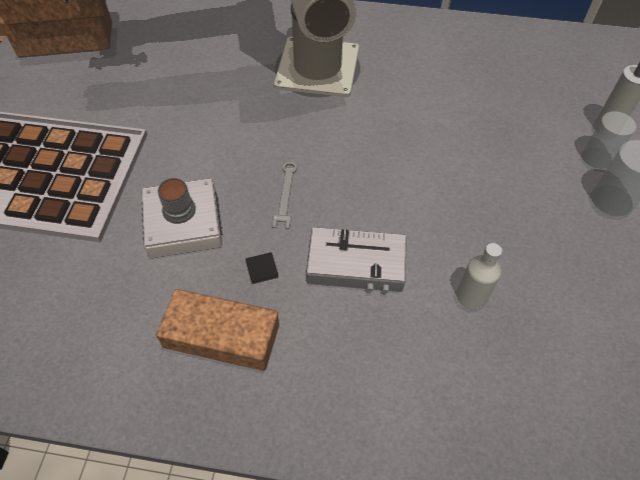

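View pics/side.png

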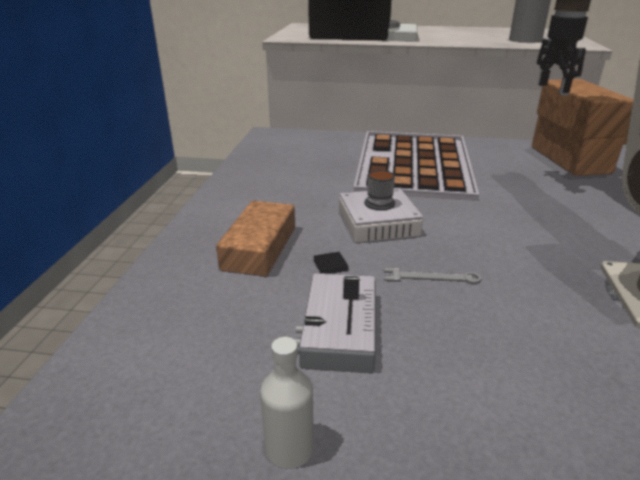

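The scene view shows the lamp at about (180,213) with the collar top at (173,188). The dimmer box is at (357,257), with its grip at (344,238) and the index at (376,270). The brick, tile, wrench and bottle all stand clear of these. Next I'll measure from depth.

```bash
python3 - <<'E'
from h import *
for n in ['scene','side']:
    z=np.load(n+'.npz');W=z['W'];p=z['p'].astype(int);d=z['d'];print(n)
    X,Y,Z=W[...,0],W[...,1],W[...,2]
    ok=(d>0)&(X>.2)&(X<.62)
    if n=='scene':
        v,u=np.mgrid[:480,:640]
        for nm,b in dict(box=(300,410,222,295),lamp=(135,225,170,258),wrench=(268,300,158,230),tile=(243,280,250,285),brick=(155,280,288,370),bottle=(450,505,240,312)).items():
            m=(d>0)&(u>b[0])&(u<b[1])&(v>b[2])&(v<b[3])&(Z>.006); q=W[m]
            print(nm,'min',q.min(0).round(3),'max',q.max(0).round(3))
    def rect(nm,m):
        q=W[m];
        if len(q)<5: print(nm,len(q));return
        print(nm,len(q),'mean',q.mean(0).round(4),cv2.minAreaRect((q[:,:2]*1000).astype(np.float32)))
    bx=ok&(Y>-.05)&(Y<.22)
    lp=ok&(Y<-.15)&(Y>-.45)&(X<.46)
    rect('boxtop',bx&(abs(Z-.045)<.006)); rect('grip',bx&(Z>.077)&(Z<.09))
    rect('idx',bx&(Z>.04)&(Z<.054)&(p.sum(-1)<150))
    rect('lamptop',lp&(abs(Z-.05)<.004)); rect('collartop',lp&(Z>.108)&(Z<.125))
E
```

```text
scene
box min [0.481 0.05  0.006] max [0.638 0.269 0.088]
lamp min [ 0.385 -0.316  0.006] max [ 0.628 -0.109  0.124]
wrench min [ 0.33  -0.048  0.006] max [0.512 0.017 0.013]
tile min [ 0.577 -0.053  0.006] max [0.651 0.018 0.021]
brick min [ 0.683 -0.164  0.006] max [0.825 0.042 0.068]
bottle min [0.584 0.368 0.006] max [0.638 0.428 0.174]
boxtop 3038 mean [0.5724 0.1484 0.0452] ((568.637451171875, 145.96621704101562), (103.93708038330078, 149.97947692871094), 1.305962085723877)
grip 98 mean [0.5607 0.139  0.083 ] ((558.95703125, 139.3780059814453), (31.06737518310547, 15.576285362243652), 8.234277725219727)
idx 0
lamptop 125 mean [ 0.4527 -0.1768  0.0505] ((450.2841491699219, -184.16293334960938), (20.645254135131836, 57.628963470458984), 1.7040456533432007)
collartop 0
side
boxtop 3035 mean [0.5695 0.1603 0.0449] ((568.887939453125, 147.27670288085938), (104.14173889160156, 146.68421936035156), 0.9192423820495605)
grip 133 mean [0.5575 0.1456 0.0819] ((557.6884765625, 143.53433227539062), (24.246315002441406, 16.615631103515625), 2.955766439437866)
idx 38 mean [0.578  0.1766 0.0499] ((582.326171875, 183.23779296875), (100.0449447631836, 14.15714168548584), 53.81632995605469)
lamptop 100 mean [ 0.4517 -0.1711  0.0494] ((449.1810607910156, -182.16940307617188), (20.95449447631836, 63.70207595825195), 0.18000978231430054)
collartop 0
```

```bash
python3 - <<'E'
from h import *
for n in ['scene','side']:
    z=np.load(n+'.npz');W=z['W'];p=z['p'].astype(int);d=z['d'];print(n)
    X,Y,Z=W[...,0],W[...,1],W[...,2]
    ok=(d>0)
    def rect(nm,m):
        q=W[m];
        if len(q)<5: print(nm,len(q));return
        print(nm,len(q),'mean',q.mean(0).round(4),[np.round(a,1) for a in cv2.minAreaRect((q[:,:2]*1000).astype(np.float32))])
    bx=ok&(X>.45)&(X<.68)&(Y>.02)&(Y<.3)
    lp=ok&(X>.36)&(X<.66)&(Y>-.34)&(Y<-.07)
    rect('boxtop',bx&(abs(Z-.045)<.005)); rect('grip',bx&(Z>.077)&(Z<.09))
    rect('dark',bx&(X>.585)&(Z>.04)&(Z<.054)&(p.sum(-1)<200))
    rect('lamptop',lp&(abs(Z-.05)<.004)); rect('collartop',lp&(Z>.114)&(Z<.125))
    rect('collarside',lp&(Z>.08)&(Z<.11))
E
```

```text
scene
boxtop 4279 mean [0.576  0.1684 0.0451] [array([572.5, 166.6]), array([110.5, 188.5]), np.float64(3.6)]
grip 98 mean [0.5607 0.139  0.083 ] [array([559. , 139.4]), array([31.1, 15.6]), np.float64(8.2)]
dark 77 mean [0.6086 0.2076 0.0478] [array([609.4, 208.2]), array([26.1, 17.4]), np.float64(5.7)]
lamptop 2941 mean [ 0.5441 -0.1973  0.0506] [array([ 531.9, -203.8]), array([151. , 146.6]), np.float64(20.3)]
collartop 566 mean [ 0.5323 -0.2033  0.118 ] [array([ 532.1, -203.5]), array([57.3, 56. ]), np.float64(57.2)]
collarside 280 mean [ 0.5497 -0.1923  0.0955] [array([ 545.4, -194.9]), array([28.3, 57.1]), np.float64(32.0)]
side
boxtop 4834 mean [0.5706 0.1881 0.0447] [array([571.5, 169.9]), array([105.6, 191.2]), np.float64(3.6)]
grip 133 mean [0.5575 0.1456 0.0819] [array([557.7, 143.5]), array([24.2, 16.6]), np.float64(3.0)]
dark 60 mean [0.608  0.2142 0.0476] [array([607.7, 211.3]), array([25.5, 18.6]), np.float64(11.7)]
lamptop 1558 mean [ 0.5294 -0.1813  0.0497] [array([ 530.7, -200.7]), array([148.3, 153. ]), np.float64(19.1)]
collartop 271 mean [ 0.5304 -0.1982  0.117 ] [array([ 530.4, -200.2]), array([57.4, 56.1]), np.float64(87.3)]
collarside 337 mean [ 0.5293 -0.1787  0.0948] [array([ 528.9, -183.3]), array([57.5, 31.4]), np.float64(4.3)]
```

Measurements agree with the sizes given. The box is centred at about (.572,.168) with yaw .063. The grip is at (.558,.142), the index at (.609,.210), and the collar at (.531,-.202). I'll move to above the dimmer.

Request:
apply_moves --steps '[[[0.134,-0.111,0.011],[0,0,0],1],[[0.134,-0.111,0.011],[0,0,0],1],[[0.134,-0.111,0.011],[0,0,0],1],[[0.134,-0.111,0.011],[0,0,0],1],[[0.134,-0.111,0.011],[0,0,0],1],[[0.134,-0.111,0.011],[0,0,0],1],[[0.134,-0.111,0.011],[0,0,0],1],[[0.134,-0.111,0.011],[0,0,0],1]]'

```text
clock: 0.77
eef_pos: [0.3013, -0.2418, 0.2304]
tool_rot: [0.989, 0.151, -0.0, -0.0]
ft_force: [0.9, 0.2, -0.1]
grip_width: 0.0856
grasp_force: 0.0
```

Request:
apply_moves --steps '[[[0.134,-0.111,0.011],[0,0,0],1],[[0.134,-0.111,0.011],[0,0,0],1],[[0.134,-0.111,0.011],[0,0,0],1],[[0.134,-0.111,0.011],[0,0,0],1],[[0.134,-0.111,0.011],[0,0,0],1],[[0.134,-0.111,0.011],[0,0,0],1],[[0.134,-0.111,0.011],[0,0,0],1],[[0.134,-0.111,0.011],[0,0,0],1]]'

```text
clock: 1.43
eef_pos: [0.4528, -0.0082, 0.2127]
tool_rot: [0.988, 0.152, -0.0, 0.0]
ft_force: [0.4, -0.6, 0.1]
grip_width: 0.0855
grasp_force: 0.0
```

Request:
apply_moves --steps '[[[0.134,-0.111,0.011],[0,0,0],1],[[0.134,-0.111,0.011],[0,0,0],1],[[0.134,-0.111,0.011],[0,0,0],1],[[0.134,-0.111,0.011],[0,0,0],1],[[0.134,-0.111,0.011],[0,0,0],1],[[0.134,-0.111,0.011],[0,0,0],1],[[0,0,0],[0,0,0.0384],1],[[0,0,0],[0,0,0.0384],1]]'

```text
clock: 2.1
eef_pos: [0.5776, 0.1119, 0.198]
tool_rot: [0.996, 0.084, -0.005, -0.024]
ft_force: [0.7, -0.4, -0.3]
grip_width: 0.085
grasp_force: 0.0
```

```bash
cat >> h.py <<'E'
def st():
    o=bot.get_obs(); m=R.from_quat(o['tool_rot']).as_matrix()
    print('t',round(o['clock'],2),'pos',o['eef_pos'].round(4),'x',m[:,0].round(3),'z',m[:,2].round(3),'yaw',np.arctan2(m[1,0],m[0,0]).round(4),'q',o['joint_pos'].round(2),'F',o['ft_force'].round(1),'g',round(o['grip_width'],4),round(o['grasp_force'],1)); return o,m
def go(x,y,z):
    o,m=st(); print('shift frac', (m.T@(np.array([x,y,z])-o['eef_pos'])/.2).round(3))
E
python3 - <<'E'
from h import *
st()
c,p,d=cap('wrist');W=cloud(c,d);np.savez('w1.npz',p=p,W=W,d=d); cv2.imwrite('pics/w1.png',p[...,::-1])
E
```

```text
t 2.1 pos [0.5776 0.1119 0.198 ] x [ 0.986  0.168 -0.005] z [-0.014  0.047 -0.999] yaw 0.1686 q [0.17 0.44 0.16 1.3  0.05 3.14] F [ 0.7 -0.4 -0.3] g 0.085 0.0
```

View pics/w1.png

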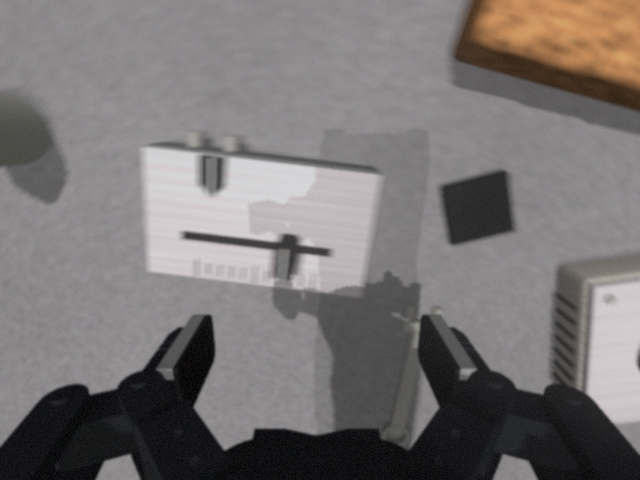

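The wrist view shows the grip top at about (285,262), the index at (211,173), and the grip standing to the right of the index line. Joint 6 reached its limit, so I'll take the half-turn-equivalent grasp, levelling the tilt first.

Request:
apply_moves --steps '[[[0,0,0],[-0.0155,0.002,0],1],[[0,0,0],[0,0,-0.039],1],[[0,0,0],[0,0,-0.039],1],[[0,0,0],[0,0,-0.039],1],[[0,0,0],[0,0,-0.039],1],[[0,0,0],[0,0,-0.039],1],[[0,0,0],[0,0,-0.039],1],[[0,0,0],[0,0,-0.039],1]]'

```text
clock: 2.82
eef_pos: [0.578, 0.0999, 0.1993]
tool_rot: [0.869, 0.494, 0.001, -0.001]
ft_force: [0.3, 0.9, 0.8]
grip_width: 0.0854
grasp_force: 0.0
```

Request:
apply_moves --steps '[[[0,0,0],[0,0,-0.039],1],[[0,0,0],[0,0,-0.039],1],[[0,0,0],[0,0,-0.039],1],[[0,0,0],[0,0,-0.039],1],[[0,0,0],[0,0,-0.039],1],[[0,0,0],[0,0,-0.039],1],[[0,0,0],[0,0,-0.039],1],[[0,0,0],[0,0,-0.039],1]]'

```text
clock: 3.48
eef_pos: [0.5781, 0.1, 0.1993]
tool_rot: [0.534, 0.845, 0.002, -0.001]
ft_force: [-0.3, 0.3, -0.7]
grip_width: 0.0856
grasp_force: 0.0
```

Request:
apply_moves --steps '[[[0,0,0],[0,0,-0.039],1],[[0,0,0],[0,0,-0.039],1],[[0,0,0],[0,0,-0.039],1],[[0,0,0],[0,0,-0.039],1],[[0,0,0],[0,0,-0.039],1],[[0,0,0],[0,0,-0.039],1],[[0,0,0],[0,0,-0.039],1],[[0,0,0],[0,0,0],1]]'

```text
clock: 4.15
eef_pos: [0.5781, 0.1, 0.1994]
tool_rot: [0.136, 0.991, 0.002, 0.0]
ft_force: [0.1, -0.8, 0.5]
grip_width: 0.0854
grasp_force: 0.0
```

```bash
python3 - <<'E'
from h import *
st()
c,p,d=cap('wrist');W=cloud(c,d);np.savez('w2.npz',p=p,W=W,d=d); cv2.imwrite('pics/w2.png',p[...,::-1])
E
```

```text
t 4.15 pos [0.5781 0.1    0.1994] x [-0.963  0.27   0.   ] z [ 0.001  0.004 -1.   ] yaw 2.8679 q [0.17 0.43 0.15 1.29 0.   0.44] F [ 0.1 -0.8  0.5] g 0.0854 0.0
```

View pics/w2.png

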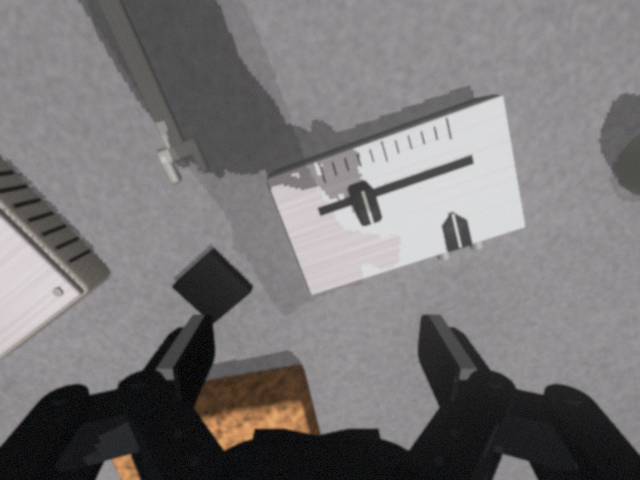

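The wrist picture shows the grip's white line at about (370,207) and the index's line from (454,222) to (459,248). The box edges are sharp, so I can measure the slide distance here.

```bash
python3 - <<'E'
from h import *
z=np.load('w2.npz');W=z['W'];p=z['p'].astype(int);d=z['d']
X,Y,Z=W[...,0],W[...,1],W[...,2]; v,u=np.mgrid[:480,:640]
def rect(nm,m):
    q=W[m]; r=cv2.minAreaRect((q[:,:2]*1000).astype(np.float32)); print(nm,len(q),q.mean(0).round(4),[np.round(a,1) for a in r]); return r
bx=(d>0)&(u>255)&(u<535)&(v>85)&(v<305)
for nm,m in dict(top=bx&(abs(Z-.045)<.006),grip=bx&(Z>.078),idx=bx&(u>430)&(u<475)&(v>205)&(v<252)&(Z>.04)&(p.sum(-1)<250)).items():
    if m.sum()>4: rect(nm,m)
print(np.unique(Z[bx&(u>350)&(u<385)&(v>180)&(v<225)].round(3),return_counts=True))
for uv in [(368,194),(374,220),(455,222),(459,245)]: print(uv,W[uv[1],uv[0]].round(4),p[uv[1],uv[0]])
go(.558,.143,.2)
E
```

```text
top 29850 [0.5688 0.1754 0.045 ] [array([572.1, 171.3]), array([107.6, 187.2]), np.float64(3.6)]
grip 839 [0.5583 0.1432 0.0829] [array([559.4, 143.6]), array([26.6, 16.2]), np.float64(3.2)]
idx 411 [0.6097 0.2108 0.0479] [array([608.1, 210.9]), array([26.9, 18.1]), np.float64(4.8)]
(array([0.043, 0.044, 0.045, 0.046, 0.047, 0.048, 0.049, 0.05 , 0.051,
       0.052, 0.053, 0.054, 0.055, 0.056, 0.057, 0.058, 0.059, 0.06 ,
       0.061, 0.062, 0.063, 0.064, 0.065, 0.066, 0.067, 0.068, 0.069,
       0.07 , 0.071, 0.072, 0.073, 0.074, 0.075, 0.076, 0.077, 0.078,
       0.079, 0.08 , 0.081, 0.082, 0.083, 0.084, 0.085]), array([ 12, 108, 251, 112,   7,   1,   4,   3,   3,   3,   5,   4,   3,
         5,   6,   5,   5,   8,   4,   6,   5,   4,   6,   7,   7,   4,
         6,   7,   7,   6,   8,   9,   7,   7,   5,   6,  11,  22,  44,
       141, 360, 219,  34]))
(368, 194) [0.5508 0.1458 0.0834] [67 65 65]
(374, 220) [0.5697 0.1457 0.0836] [101 100 102]
(455, 222) [0.5987 0.2111 0.0491] [185 185 187]
(459, 245) [0.6195 0.2119 0.0475] [178 179 180]
t 4.2 pos [0.5781 0.1    0.1995] x [-0.962  0.274  0.   ] z [ 0.001  0.004 -1.   ] yaw 2.8635 q [0.17 0.43 0.15 1.29 0.   0.45] F [-0.2  0.8 -1. ] g 0.0852 0.0
shift frac [ 0.156  0.179 -0.002]
```

Request:
apply_moves --steps '[[[0,0,0],[0,0,-0.0362],1],[[0,0,0],[0,0,-0.0362],1],[[0,0,0],[0,0,-0.0362],1],[[0.041,0.112,0],[0,0,0],1],[[0.041,0.112,0],[0,0,0],1],[[0,0,0.12],[0,0,0],1],[[0,0,0.12],[0,0,0],1],[[0,0,0],[0,0,0],1]]'

```text
clock: 4.87
eef_pos: [0.5558, 0.1437, 0.1473]
tool_rot: [-0.032, 0.999, 0.001, -0.003]
ft_force: [-1.7, 0.3, -1.6]
grip_width: 0.0855
grasp_force: 0.0
```

```bash
python3 - <<'E'
from h import *
go(.559,.1435,.07)
E
```

```text
t 4.87 pos [0.5558 0.1437 0.1473] x [-0.998 -0.064  0.007] z [-0.007  0.002 -1.   ] yaw -3.0777 q [0.25 0.45 0.04 1.16 0.   0.19] F [-1.7  0.3 -1.6] g 0.0855 0.0
shift frac [-0.018 -0.003  0.387]
```

Request:
apply_moves --steps '[[[-0.01,0,0.1],[0,0,0],1],[[0,0,0.1],[0,0,0],1],[[0,0,0.1],[0,0,0],1],[[0,0,0.085],[0,0,0],1],[[0,0,0],[0,0,0],0.5],[[0,0,0],[0,0,0],0],[[0,0,0],[0,0,0],0],[[0,0,0],[0,0,0],0]]'

```text
clock: 5.53
eef_pos: [0.5627, 0.1447, 0.0769]
tool_rot: [-0.032, 0.999, 0.002, 0.003]
ft_force: [-0.2, -0.9, 0.0]
grip_width: 0.0387
grasp_force: 0.0
```

Request:
apply_moves --steps '[[[0,0,0],[0,0,0],0],[[0,0,0],[0,0,0],0],[[0,0,0],[0,0,0],0],[[0,0,0],[0,0,0],0],[[0,0,0],[0,0,0],0],[[0,0,0],[0,0,0],0],[[0,0,0],[0,0,0],0],[[0,0,0],[0,0,0],0]]'

```text
clock: 6.2
eef_pos: [0.5623, 0.1445, 0.0767]
tool_rot: [-0.033, 0.999, 0.002, 0.002]
ft_force: [-1.5, -1.2, 6.6]
grip_width: 0.0146
grasp_force: 59.7
```

```bash
python3 - <<'E'
from h import *
go(.559-.063*.064,.1435+.998*.064,.07)
E
```

```text
t 6.2 pos [0.5623 0.1445 0.0767] x [-0.998 -0.065 -0.005] z [ 0.005  0.004 -1.   ] yaw -3.0761 q [ 0.25  0.52 -0.05  1.    0.    0.18] F [-1.5 -1.2  6.6] g 0.0146 59.7
shift frac [0.016 0.316 0.034]
```

Request:
apply_moves --steps '[[[0,0.053,0],[0,0,0],0],[[0,0.053,0],[0,0,0],0],[[0,0.053,0],[0,0,0],0],[[0,0.053,0],[0,0,0],0],[[0,0.053,0],[0,0,0],0],[[0,0.051,0],[0,0,0],0],[[0,0,0],[0,0,0],0],[[0,0,0],[0,0,0],0]]'

```text
clock: 6.87
eef_pos: [0.5583, 0.2093, 0.0767]
tool_rot: [-0.034, 0.999, 0.003, 0.002]
ft_force: [0.5, 2.1, 6.0]
grip_width: 0.0147
grasp_force: 59.8
```

```bash
python3 - <<'E'
from h import *
o,m=st(); e=o['eef_pos']; print('boxy', -.063*e[0]+.998*e[1], 'want .1720')
E
```

```text
t 6.87 pos [0.5583 0.2093 0.0767] x [-0.998 -0.067 -0.005] z [ 0.005  0.006 -1.   ] yaw -3.0745 q [ 0.36  0.55 -0.01  1.01  0.    0.29] F [0.5 2.1 6. ] g 0.0147 59.8
boxy 0.17367626785624277 want .1720
```

Request:
apply_moves --steps '[[[0,-0.008,0],[0,0,0],0],[[0,0,0],[0,0,0],0],[[0,0,0],[0,0,0],0.5],[[0,0,0],[0,0,0],0.7],[[0,0,0],[0,0,0],0.7],[[0,0,0],[0,0,0],0.7],[[0,0,-0.1],[0,0,0],1],[[0,0,-0.15],[0,0,0],1]]'

```text
clock: 7.53
eef_pos: [0.5543, 0.2047, 0.1218]
tool_rot: [-0.033, 0.999, 0.001, -0.003]
ft_force: [0.6, 0.3, 0.4]
grip_width: 0.0813
grasp_force: 0.0
```

Request:
apply_moves --steps '[[[0,0,-0.2],[0,0,0],1],[[0,0,-0.2],[0,0,0],1],[[0,0,0],[0,0,0],1],[[0,0,0],[0,0,0],1],[[0,0,0],[0,0,0],1],[[0,0,0],[0,0,0],1],[[0,0,0],[0,0,0],1],[[0,0,0],[0,0,0],1]]'

```text
clock: 8.2
eef_pos: [0.5562, 0.2051, 0.2035]
tool_rot: [-0.033, 0.999, 0.001, -0.001]
ft_force: [-0.3, -0.2, 0.1]
grip_width: 0.0854
grasp_force: 0.0
```

```bash
python3 - <<'E'
from h import *
st()
c,p,d=cap('wrist');W=cloud(c,d);cv2.imwrite('pics/w3.png',p[...,::-1])
go(.531,-.202,.21)
Z=W[...,2]
bx=(d>0)&(W[...,0]>.5)&(W[...,0]<.64)&(W[...,1]>.05)&(W[...,1]<.28)
by=-.063*W[...,0]+.998*W[...,1]
for nm,m in dict(grip=bx&(Z>.079)&(Z<.088),idx=bx&(W[...,0]>.588)&(Z>.04)&(Z<.055)&(p.sum(-1)<250)).items():
    q=W[m]; print(nm,len(q),q.mean(0).round(4),'boxy',by[m].mean().round(4),(by[m].min()/2+by[m].max()/2).round(4),cv2.minAreaRect((q[:,:2]*1000).astype(np.float32)))
E
```

```text
t 8.2 pos [0.5562 0.2051 0.2035] x [-0.998 -0.066  0.001] z [-0.001  0.003 -1.   ] yaw -3.0757 q [0.35 0.45 0.18 1.31 0.   0.29] F [-0.3 -0.2  0.1] g 0.0854 0.0
t 8.25 pos [0.5564 0.2053 0.2038] x [-0.998 -0.066  0.001] z [-0.001  0.003 -1.   ] yaw -3.0757 q [0.35 0.45 0.18 1.31 0.   0.29] F [-0.   0.9  0.3] g 0.0856 0.0
shift frac [ 0.261 -2.023 -0.037]
grip 724 [0.5539 0.2079 0.0829] boxy 0.1726 0.1727 ((554.5516357421875, 208.00401306152344), (25.295515060424805, 15.575273513793945), 3.882774591445923)
idx 400 [0.6084 0.2114 0.0478] boxy 0.1726 0.1728 ((607.8029174804688, 211.51718139648438), (28.33368682861328, 17.47613525390625), 3.493011474609375)
```

View pics/w3.png

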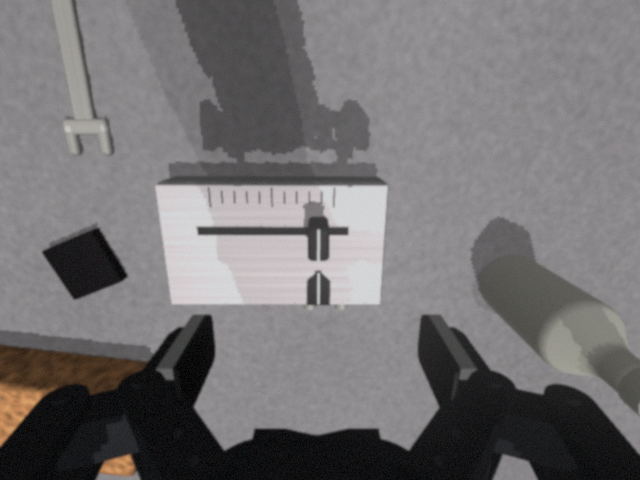

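The picture shows the grip's white line at (319,240) in line with the index line at (318,290), and the measured offset is about 0.1 mm. Next I'll move over the collar.

Request:
apply_moves --steps '[[[0.0218,-0.1686,0],[0,0,0],1],[[0.0218,-0.1686,0],[0,0,0],1],[[0.0218,-0.1686,0],[0,0,0],1],[[0.0218,-0.1686,0],[0,0,0],1],[[0.0218,-0.1686,0],[0,0,0],1],[[0.0218,-0.1686,0],[0,0,0],1],[[0.0218,-0.1686,0],[0,0,0],1],[[0.0218,-0.1686,0],[0,0,0],1]]'

```text
clock: 8.92
eef_pos: [0.5394, -0.0675, 0.2036]
tool_rot: [-0.033, 0.999, 0.002, 0.001]
ft_force: [-0.2, 0.8, 0.0]
grip_width: 0.0853
grasp_force: 0.0
```

Request:
apply_moves --steps '[[[0.0218,-0.1686,0],[0,0,0],1],[[0.0218,-0.1686,0],[0,0,0],1],[[0.0218,-0.1686,0],[0,0,0],1],[[0.0218,-0.1686,0],[0,0,0],1],[[0,0,0],[0,0,0],1],[[0,0,0],[0,0,0],1],[[0,0,0],[0,0,0],1],[[0,0,0],[0,0,0],1]]'

```text
clock: 9.58
eef_pos: [0.5314, -0.2007, 0.2032]
tool_rot: [-0.034, 0.999, 0.002, 0.001]
ft_force: [-0.2, 0.1, 0.1]
grip_width: 0.0854
grasp_force: 0.0
```

```bash
python3 - <<'E'
from h import *
c,p,d=cap('wrist');W=cloud(c,d);cv2.imwrite('pics/w4.png',p[...,::-1])
X,Y,Z=W[...,0],W[...,1],W[...,2]
m=(d>0)&(Z>.113)&(Z<.125)&(abs(X-.531)<.06)&(abs(Y+.202)<.06)
q=W[m]; print(len(q)); 
if len(q)>9: print(q.mean(0).round(4),cv2.minEnclosingCircle((q[:,:2]*1000).astype(np.float32)),cv2.minAreaRect((q[:,:2]*1000).astype(np.float32)))
go(.531,-.202,.098)
E
```

```text
5879
[ 0.5303 -0.1994  0.1172] ((531.4487915039062, -199.33004760742188), 28.842824935913086) ((530.6097412109375, -199.33108520507812), (56.186161041259766, 56.160701751708984), 48.29937744140625)
t 9.63 pos [ 0.5316 -0.2004  0.2034] x [-0.998 -0.068 -0.002] z [ 0.001  0.005 -1.   ] yaw -3.0739 q [-0.36  0.4   0.11  1.28  0.   -0.43] F [-0.3  0.4 -0.1] g 0.0858 0.0
shift frac [ 0.004 -0.01   0.527]
```

View pics/w4.png

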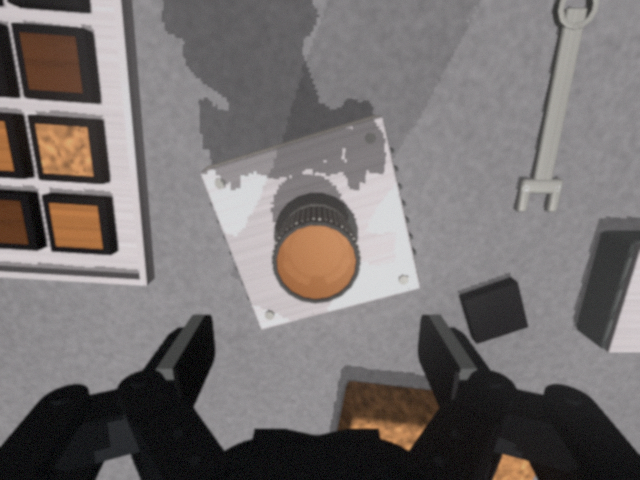

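The collar's amber top is at about (316,260), measured centre (.5307,-.1995) and top z .117 m. I'm nearly above it, so I'll descend and grip.

Request:
apply_moves --steps '[[[0.0045,0.0045,0.1],[0,0,0],1],[[0,0,0.1],[0,0,0],1],[[0,0,0.1],[0,0,0],1],[[0,0,0.1],[0,0,0],1],[[0,0,0.08],[0,0,0],1],[[0,0,0.06],[0,0,0],1],[[0,0,0],[0,0,0],1],[[0,0,0],[0,0,0],1]]'

```text
clock: 10.3
eef_pos: [0.5305, -0.1991, 0.0952]
tool_rot: [-0.034, 0.999, 0.002, 0.0]
ft_force: [0.3, 0.0, 1.2]
grip_width: 0.0851
grasp_force: 0.0
```

```bash
python3 - <<'E'
from h import *
go(.5307,-.1995,.094)
E
```

```text
t 10.3 pos [ 0.5305 -0.1991  0.0952] x [-0.998 -0.068 -0.001] z [ 0.     0.005 -1.   ] yaw -3.0738 q [-0.36  0.48 -0.06  1.03  0.   -0.43] F [0.3 0.  1.2] g 0.0851 0.0
shift frac [-0.001 -0.002  0.006]
```

Request:
apply_moves --steps '[[[0,0,0],[0,0,0],0.6],[[0,0,0],[0,0,0],0.4],[[0,0,0],[0,0,0],0],[[0,0,0],[0,0,0],0],[[0,0,0],[0,0,0],0],[[0,0,0],[0,0,0],0],[[0,0,0],[0,0,0],0],[[0,0,0],[0,0,0],0]]'

```text
clock: 10.97
eef_pos: [0.5319, -0.2006, 0.0973]
tool_rot: [-0.033, 0.999, 0.002, 0.003]
ft_force: [0.3, 1.4, 6.1]
grip_width: 0.0543
grasp_force: 63.2
```

Request:
apply_moves --steps '[[[0,0,0.01],[0,0,0],0],[[0,0,0],[0,0,-0.012],0],[[0,0,0],[0,0,-0.012],0],[[0,0,0],[0,0,-0.012],0],[[0,0,0],[0,0,-0.012],0],[[0,0,0],[0,0,-0.012],0],[[0,0,0],[0,0,-0.012],0],[[0,0,0],[0,0,0],0]]'

```text
clock: 11.63
eef_pos: [0.5329, -0.2009, 0.0972]
tool_rot: [-0.146, 0.989, 0.001, 0.004]
ft_force: [-1.4, 1.9, 13.8]
grip_width: 0.0541
grasp_force: 64.2
```

```bash
python3 - <<'E'
from h import *
st(); print(bot.get_obs()['ft_torque'])
E
```

```text
t 11.63 pos [ 0.5329 -0.2009  0.0972] x [-0.957 -0.289 -0.009] z [ 0.008  0.003 -1.   ] yaw -2.8484 q [-0.36  0.48 -0.06  1.03  0.01 -0.66] F [-1.4  1.9 13.8] g 0.0541 64.2
[0.53251552 0.32747761 0.01382823]
```

Request:
apply_moves --steps '[[[0,0,0],[0,0,-0.014],0],[[0,0,0],[0,0,-0.014],0],[[0,0,0],[0,0,-0.014],0],[[0,0,0],[0,0,-0.014],0],[[0,0,0],[0,0,-0.014],0],[[0,0,0],[0,0,-0.014],0],[[0,0,0],[0,0,-0.014],0],[[0,0,0],[0,0,0],0]]'

```text
clock: 12.3
eef_pos: [0.5329, -0.2008, 0.0972]
tool_rot: [-0.296, 0.955, 0.0, 0.004]
ft_force: [-1.8, 2.6, 14.6]
grip_width: 0.0542
grasp_force: 64.3
```

Request:
apply_moves --steps '[[[0,0,0],[0,0,-0.012],0],[[0,0,0],[0,0,-0.012],0],[[0,0,0],[0,0,0],0],[[0,0,0],[0,0,0],0],[[0,0,0],[0,0,0],0],[[0,0,0],[0,0,0],0],[[0,0,0],[0,0,0],0],[[0,0,0],[0,0,0],0]]'

```text
clock: 12.97
eef_pos: [0.5329, -0.2008, 0.0971]
tool_rot: [-0.331, 0.943, 0.0, 0.004]
ft_force: [-1.2, 1.6, 14.2]
grip_width: 0.0542
grasp_force: 64.3
```

Request:
apply_moves --steps '[[[0,0,0],[0,0,-0.008],0],[[0,0,0],[0,0,-0.008],0],[[0,0,0],[0,0,-0.008],0],[[0,0,0],[0,0,-0.008],0],[[0,0,0],[0,0,0],0],[[0,0,0],[0,0,0],0],[[0,0,0],[0,0,0],0],[[0,0,0],[0,0,0],0]]'

```text
clock: 13.63
eef_pos: [0.5329, -0.2007, 0.097]
tool_rot: [-0.378, 0.926, 0.0, 0.004]
ft_force: [-0.2, 2.0, 13.0]
grip_width: 0.0542
grasp_force: 64.0
```

Request:
apply_moves --steps '[[[0,0,0],[0,0,-0.008],0],[[0,0,0],[0,0,-0.008],0],[[0,0,0],[0,0,-0.008],0],[[0,0,0],[0,0,-0.008],0],[[0,0,0],[0,0,0],0],[[0,0,0],[0,0,0],0],[[0,0,0],[0,0,0],0],[[0,0,0],[0,0,0],0]]'

```text
clock: 14.3
eef_pos: [0.5328, -0.2008, 0.0959]
tool_rot: [-0.424, 0.906, -0.0, 0.004]
ft_force: [0.3, 1.0, 8.3]
grip_width: 0.0542
grasp_force: 63.4
```

Request:
apply_moves --steps '[[[0,0,0],[0,0,-0.008],0],[[0,0,0],[0,0,-0.008],0],[[0,0,0],[0,0,0],0],[[0,0,0],[0,0,0],0],[[0,0,0],[0,0,0],0],[[0,0,0],[0,0,0],0],[[0,0,0],[0,0,0],0],[[0,0,0],[0,0,0],0]]'

```text
clock: 14.97
eef_pos: [0.5307, -0.2004, 0.0935]
tool_rot: [-0.447, 0.895, 0.002, 0.002]
ft_force: [0.0, 0.3, -1.3]
grip_width: 0.0544
grasp_force: 63.1
```

The collar has dropped. I'll turn slightly more to centre the keyways, then push down against the spring.

Request:
apply_moves --steps '[[[0,0,0],[0,0,-0.008],0],[[0,0,0.01],[0,0,0],0],[[0,0,0.01],[0,0,0],0],[[0,0,0.01],[0,0,0],0],[[0,0,0.01],[0,0,0],0],[[0,0,0.01],[0,0,0],0],[[0,0,0],[0,0,0],0],[[0,0,0],[0,0,0],0]]'

```text
clock: 15.63
eef_pos: [0.5311, -0.2006, 0.0853]
tool_rot: [-0.458, 0.889, 0.001, 0.002]
ft_force: [-3.5, 1.1, 9.4]
grip_width: 0.054
grasp_force: 64.2
```

Request:
apply_moves --steps '[[[0,0,0.01],[0,0,0],0],[[0,0,0.01],[0,0,0],0],[[0,0,0],[0,0,0],0],[[0,0,0],[0,0,0],0],[[0,0,0],[0,0,0],0],[[0,0,0],[0,0,0],0],[[0,0,0],[0,0,0],0],[[0,0,0],[0,0,0],0]]'

```text
clock: 16.3
eef_pos: [0.5311, -0.2005, 0.0851]
tool_rot: [-0.458, 0.889, 0.0, 0.003]
ft_force: [-10.5, 4.9, 30.7]
grip_width: 0.0543
grasp_force: 66.3
```

```bash
python3 - <<'E'
from h import *
st()
c,p,d=cap('side');W=cloud(c,d);cv2.imwrite('pics/s5.png',cv2.resize(p[120:280,290:500,::-1],None,fx=3.6,fy=3.6))
z0=np.load('side.npz')
for n,(P,D,w) in dict(a=(z0['p'],z0['d'],z0['W']),b=(p,d,W)).items():
    m=(D>0)&(w[...,2]>.077)&(w[...,2]<.09)&(abs(w[...,0]-.556)<.04)&(abs(w[...,1]-.18)<.08); print(n,w[m].mean(0).round(4))
E
```

```text
t 16.3 pos [ 0.5311 -0.2005  0.0851] x [-0.581 -0.814 -0.006] z [ 0.005  0.003 -1.   ] yaw -2.1903 q [-0.36  0.49 -0.08  1.    0.   -1.31] F [-10.5   4.9  30.7] g 0.0543 66.3
a [0.5575 0.1456 0.0819]
b [0.5538 0.2098 0.0819]
```

View pics/s5.png

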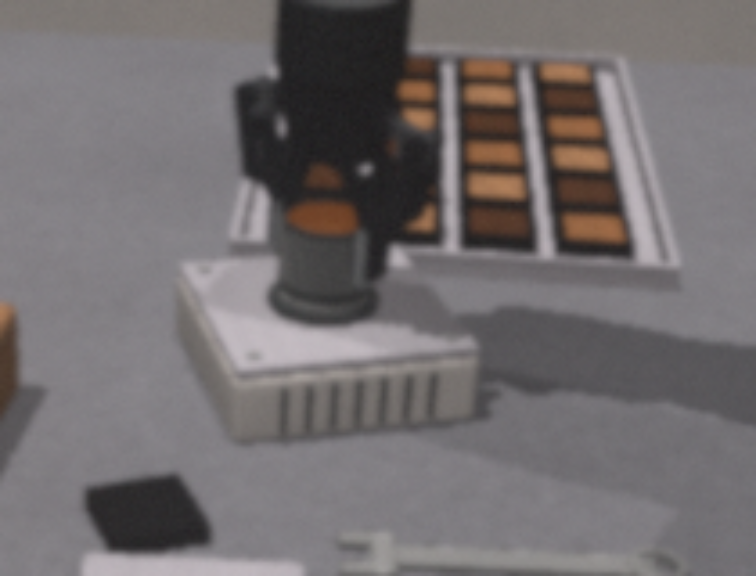

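The side view shows the collar at about (320,245) in the crop, seated on the flange and held by the fingers. TCP z stopped while the force rose to 31 N, so it is on the hard stop. I'll ease off slightly and hand in.

Request:
apply_moves --steps '[[[0,0,-0.005],[0,0,0],0],[[0,0,0],[0,0,0],0],[[0,0,0],[0,0,0],0],[[0,0,0],[0,0,0],0],[[0,0,0],[0,0,0],0],[[0,0,0],[0,0,0],0],[[0,0,0],[0,0,0],0],[[0,0,0],[0,0,0],0]]'

```text
clock: 17.02
eef_pos: [0.5311, -0.2005, 0.0851]
tool_rot: [-0.458, 0.889, 0.0, 0.003]
ft_force: [-9.4, 2.8, 25.9]
grip_width: 0.0539
grasp_force: 65.6
```

```bash
python3 - <<'E'
from h import *
o,m=st()
if o['eef_pos'][2]<.0858 and o['ft_force'][2]>14: print(bot.job_done())
E
```

```text
t 17.02 pos [ 0.5311 -0.2005  0.0851] x [-0.581 -0.814 -0.005] z [ 0.005  0.003 -1.   ] yaw -2.1902 q [-0.36  0.49 -0.08  1.    0.   -1.31] F [-9.4  2.8 25.9] g 0.0539 65.6
the job is handed in; nothing more can be done
None
```

I set the dimmer grip level with the index (about 0.1 mm off when measured), turned the collar until it dropped, and pushed it down onto its hard stop; the job was handed in at 17 s with the gripper still holding it there, and no verdict came back.

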